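# Brake the belt rig and hold its tensioner back for a belt change

### The job

The belt rig is ready for a new belt. First swing the brake lever over until it catches in its last notch, and let go of it; then push the sprung tensioner arm back past its ratchet click, right to its stop, and finish holding it pressed there with the fingers while a colleague slips the belt on. Leave the tin, the beaker and the wrench alone.

Things in the scene. Friction and masses are not known exactly. Their poses are not given: they have to be found in the camera images.
- belt_rig: Belt test rig, fixed on the worktop: grey plate 190 x 300 x 12 mm (x, y, z), two aluminium pulleys at its rear (60 mm across, tops at z 56 mm), the tensioner arm in front of and between them, the brake lever at its right (-y) end. Origin: centre of the plate's underside, worktop height; x to the rear (away from the robot at yaw 0), y left, z up.
- brake_hinge (a point): Hinge of the brake lever, on the rig at (10, -115, 64) mm of its frame; axis along the rig's y. The lever's spring pulls the grip back forward with 3 to 4 N, a little more over each tooth. Let go between notches, the lever drops back to the notch before; let go beyond 0.78 rad it stays in the last.
- brake_grip (a point): Grip of the brake lever: a black round pin 14 mm across that sticks out sideways (along the rig's -y) at the lever's free end, 105 mm from the hinge axis, 52 mm of it free beyond the end boss. The point is on its axis, 42 mm outward of the lever's plane (rig y = -157 mm), 29 mm from its outer end. Moves with the lever.
- brake_lever (a joint): Brake lever angle, rad. At 0 the lever leans 0.85 rad from upright towards the robot (grip at x -69, z 133 mm of the rig); it grows as the grip swings up and to the rear, to a stop at 0.84 (upright, grip at x 9, z 169 mm). Sprung towards 0; a pawl catches it in notches at 0.25, 0.50 and 0.75 (the last). It starts at 0 or in the first or second notch.
- brake_pawl (a joint): Pawl slider of the brake, m: about 0 to 0.001 when it lies in a notch or at rest, up to about 0.006 while it rides over a tooth.
- tensioner_pivot (a point): Pivot of the tensioner arm, on the rig at (-10, -60, 22) mm of its frame; vertical axis. The arm's spring pushes the peg forward with about 6 N at angle 0 and 11 N at the stop, plus a few N while the pawl is lifted (about 0.1 to 0.5 rad). Let go after the click, the arm springs forward only to about 0.48 and stays there.
- tensioner_peg (a point): Peg of the tensioner arm: a dark upright steel pin 14 mm across above the black idler roller at the arm's free end, 100 mm from the pivot axis. Free from z = 46 to 116 mm above the worktop; this point is on its axis at z = 90 mm. Moves with the arm.
- tensioner_arm (a joint): Tensioner arm angle, rad. At 0 (sprung forward, towards the robot) the peg is at x -40, y 36 mm of the rig; the angle grows as the peg is pushed to the rear (clockwise seen from above), to a stop at 0.70 (peg at x 29, y 32 mm). The pawl clicks in behind its tooth at about 0.50 to 0.52.
- tensioner_pawl (a joint): Pawl slider of the tensioner, m: about 0 when it is down (before the tooth and again after the click), up to about 0.007 while it rides over the tooth.
- grease_tin: Bystander: green tin, 72 mm across, 37 mm high, left of the rig. Origin: centre of the underside.
- beaker: Bystander: glass beaker, 69 mm across, 88 mm high, left of the rig. Origin: centre of the underside.
- wrench: Bystander: steel wrench, 42 x 199 x 9 mm, lying in front of the rig. Origin: centre of the underside.

How it is judged (in metres and radians):
On the way, in this order (a step that is already met when the one before it is completed fails the run):
1. the brake lever stands in its last notch by itself, let go (value of joint brake_lever above 0.7 rad and value of joint brake_pawl below 0.003 m and contact force between the fingers and brake_lever below 0.2 N), for 0.3 s.
2. the tensioner arm has been pushed past its click and the pawl has dropped, the brake still set (value of joint tensioner_arm above 0.5 rad and value of joint tensioner_pawl below 0.003 m and value of joint brake_lever above 0.7 rad), for 0.2 s.
At the end, for the whole second after the job is handed in: The brake lever stands by itself in its last notch (joint above 0.70, pawl down), the tensioner pawl is down behind its tooth, and the fingers hold the tensioner arm back at or near its stop (joint above 0.62 of 0.70, where only the hand keeps it) with more than 2 N of contact (all of step 1 and value of joint tensioner_arm above 0.62 rad and value of joint tensioner_pawl below 0.003 m and contact force between the fingers and tensioner_arm above 2 N); the arm keeps its last pose, push and grip.
It fails at once if the grease tin is moved by more than 30 mm (distance of grease_tin from where it was at the start of the episode above 0.03 m).
It fails at once if the beaker is moved by more than 30 mm or tipped (distance of beaker from where it was at the start of the episode above 0.03 m or angle between beaker's own z axis and vertical above 0.5 rad).
It fails at once if the wrench is moved by more than 30 mm (distance of wrench from where it was at the start of the episode above 0.03 m).
It also fails if it takes over 45 s, if anything falls off the work surface, if the arm or the gripper's body presses on something with over 40 N, if the wrist force passes 120 N, or if a joint passes its speed limit or range.

### The arm

A 6-joint arm with a two-finger parallel gripper is mounted at the origin on a cart in front of the work surface, level with it; the furniture and walls round the work are solid. World frame = base frame: x ahead of the robot, y to its left, z up, the work surface at z = 0. Lengths are in m, angles in degrees, forces in N, time in s.
With the tool pointing down it reaches from about 0.35 to 0.925 m from the base axis. Payload 6.4 kg.
Tool frame: the origin (TCP) lies on the mounting face of the last link; the fingertips stand 173 mm ahead of it and the grasp point (between the pads) lies 155 mm ahead of it; z points along the fingers, y is the line along which they close (so a half turn about z gives the same grasp; the last joint's range is limited). The gripper opens to 85 mm and grips with 20 to 120 N. Pads are 22 mm wide; open, the fingers measure 114 mm over their backs; the gripper's body (76 mm by 85 mm) begins 54 mm behind the grasp point. The pads swing forward as they close: fully open they stand 13 mm farther back than shut.
Start: joints at [54.081, 14.043, 89.255, -0, 76.702, -9.975], TCP at [0.284, 0.585, 0.405] pointing down, gripper open.
Joint ranges: [-179.41, 179.41], [-58.25, 129.5], [7.25, 145.43], [-54.29, 234.29], [11.92, 165.04], [-157.13, 157.13]. Speed limits (degrees/s): [147.25, 147.25, 180, 180, 180, 180].

### API

Orientations are given as [roll, pitch, yaw] about the fixed x, y, z axes, in that order (R = Rz(yaw) Ry(pitch) Rx(roll)).
In Python, from plant import * gives the robot as it stands. The module is installed in compiled form; this text tells all that it offers.
- The arm moves only by the tool step_arm, never from a script. Its arguments are lists of equal length, an entry for each row: "linear": the shift along the tool's x, y, z in parts of the range, where 1.0 means 0.75 m, a list of three; "twist": the turn, a rotation vector about the tool's x, y, z in a scale on which 1.0 is 360 degrees, a list of three; "grip": the opening, from -1 (shut) to 1 (fully open). In form: {"linear": [[tx, ty, tz], ...], "twist": [[ax, ay, az], ...], "grip": [grip, ...]}. A call has 1 to 20 rows; each row is the pose to reach, as a shift and turn from the pose commanded when the call began, along the tool's axes at that moment; what a row does not reach only later rows make up. A row lasts 1/10 s, in which the tool goes at most 50 mm and 8.59 degrees, less where a joint would pass 70% of its speed; a pose out of reach is approached as far as the arm can. A shift or turn number past 1, either way, is cut back to 1. A call with a gripper value outside its range is refused whole. The fingers move at their own pace and stop on an object; "newtons" is the grip in N (left out, the last holds). Time passes only in rows, so rows that repeat a pose let the fingers close. It gives the time, the measured TCP pose, the force, the opening and the grip force at its end, in the units of the state.
- state(): the state, without advancing time (a new reading comes with each control period).
- camera(name): name is "scene" or "top" or "wrist"; returns the picture (400x640x3 uint8, red, green, blue); there is no depth.
- camera_model(name): a dict with "mtx" (3x3 intrinsics, pixels), "D" ([k1, k2, p1, p2, k3] as OpenCV has them; the pictures are not rectified), "view" (4x4, takes a point from world to camera coordinates). Camera axes: x right, y up, looking along -z (the intrinsics and any distortion apply to the point x, -y, -z); pixel columns grow to the right and rows downward; lengths in m; the calibration is good to about 2 mm. A picture is of the moment at which its call begins: read the wrist's pose just before it. camera_model takes no time and is no camera call; for the wrist camera it gives the pose at the moment of the call.
- close_job(): hands the job in; it is judged then, once.
The state is a dict: "time_s": time; "q": joint angles; "dq": joint speeds; "tau": joint torques, N m; "tool_pos": TCP position; "tcp_rot": TCP orientation; "wrist_force": force on the tool from outside, world axes, zero at the start; "wrist_torque": the same for the moment, N m; "opening": opening from 0.0 (shut) to 1.0 (fully open); "gripper_force": force on a finger pad.
Only numpy, scipy, OpenCV 4.12 (cv2) and the standard library are available. Lean on these libraries where they do the work, as an engineer would, in place of code of your own. Each camera call takes 0.05 s, during which the arm holds its last target. There are 200 camera calls.

## Working session

There is one attempt and no reset: what is moved stays moved. The work goes in short steps, Python scripts to look and compute and a tool call to move; the robot and the scene stay as the last step left them, time stands still between calls to the robot, and variables do not carry over. Pictures are saved under pics/ and viewed, at most 10 in all, crops included, and the job is handed in when it is done.

Besides the shell and the picture viewer there is one more tool, called after ">>>" by a JSON object that holds its "op" and its "data", one argument or row to a line. step_arm: Moves the arm, as the interface text tells. Its arguments: {"type":"object","properties":{"linear":{"type":"array"},"twist":{"type":"array"},"grip":{"type":"array"},"newtons":{"type":"number"}},"required":["linear","twist","grip"]}

```bash
mkdir -p pics
python3 - <<'E'
from plant import *
import cv2
s=state();print(s)
for n in("scene","top"):
    cv2.imwrite(f"pics/{n}0.png",camera(n)[:,:,::-1]);m=camera_model(n);print(n,m)
E
```

```text
{'time_s': 0.0, 'q': array([ 5.40828792e+01,  1.40852802e+01,  8.93293039e+01,  2.18101758e-04,
        7.67021208e+01, -9.97596369e+00]), 'dq': array([ 0.07559303, -0.00835597, -0.02584607, -0.06470315,  0.01320336,
        0.03176265]), 'tau': array([ 7.31087875e-04, -4.29503810e+01, -3.26131511e+01, -9.85923543e-05,
        5.30300531e-03,  4.68902655e-06]), 'tool_pos': array([0.28419722, 0.5843056 , 0.4035258 ]), 'tcp_rot': array([-1.79885096e+02, -2.04263160e-02,  1.54058772e+02]), 'wrist_force': array([ 0.00134985,  0.11120766, -0.06550869]), 'wrist_torque': array([-0.04401612, -0.04231541,  0.0352576 ]), 'gripper_force': 0.0, 'opening': 0.9992039778925771}
scene {'mtx': array([[380.29728811,   0.        , 325.78716748],
       [  0.        , 380.29728811, 196.01247742],
       [  0.        ,   0.        ,   1.        ]]), 'D': array([-0.00316038,  0.        ,  0.        ,  0.        ,  0.        ]), 'view': array([[ 0.50221224, -0.86470852,  0.00787626,  0.02494203],
       [ 0.57330504,  0.33975977,  0.74557671, -0.45922997],
       [-0.64738257, -0.36992225,  0.66637326, -0.48009819],
       [ 0.        ,  0.        ,  0.        ,  1.        ]])}
top {'mtx': array([[375.18149488,   0.        , 316.84277808],
       [  0.        , 375.18149488, 200.52207941],
       [  0.        ,   0.        ,   1.        ]]), 'D': array([0.01852339, 0.        , 0.        , 0.        , 0.        ]), 'view': array([[-0.00589673, -0.99990333,  0.01259229,  0.30039281],
       [ 0.99579707, -0.00472064,  0.09146539, -0.51567654],
       [-0.09139711,  0.01307871,  0.99572864, -0.92241759],
       [ 0.        ,  0.        ,  0.        ,  1.        ]])}
```

View pics/scene0.png

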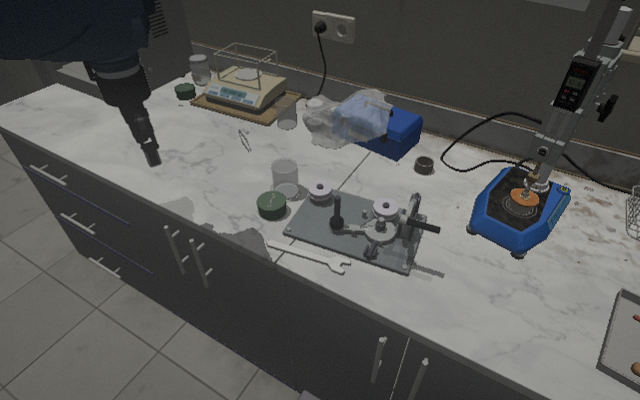

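View pics/top0.png

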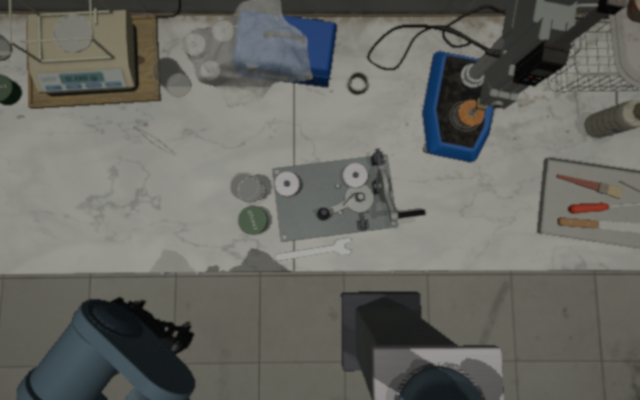

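The scene picture shows the rig at about (350,230), with the peg at (337,210) and the grip at (428,228). In the top picture the plate corners are near (273,168), (391,153), (397,230) and (282,240), the peg is near (323,213) and the grip near (412,213). Next I'll enlarge both.

```bash
cat > h.py <<'E'
from plant import *
import cv2,numpy as np
def ray(m,px):
    p=cv2.undistortPoints(np.array([[px]],float),m["mtx"],m["D"])[0,0]
    V=m["view"];R=V[:3,:3];d=R.T@np.array([p[0],-p[1],-1]);return -R.T@V[:3,3],d/np.linalg.norm(d)
def onz(m,px,z):
    c,d=ray(m,px);return c+d*(z-c[2])/d[2]
def tri(rs):
    A=0;b=0
    for c,d in rs:
        P=np.eye(3)-np.outer(d,d);A=A+P;b=b+P@c
    x=np.linalg.solve(A,b);return x,[np.linalg.norm((np.eye(3)-np.outer(d,d))@(x-c)) for c,d in rs]
def proj(m,X):
    X=np.atleast_2d(X);Y=X@m["view"][:3,:3].T+m["view"][:3,3];Y=Y*[1,-1,-1]
    return cv2.projectPoints(Y,np.zeros(3),np.zeros(3),m["mtx"],m["D"])[0][:,0]
E
python3 - <<'E'
from h import *
m=camera_model("top")
for p in[(273,168),(391,153),(397,230),(282,240)]:print(onz(m,p,.012))
a=cv2.imread("pics/top0.png")[140:255,265:435];b=cv2.imread("pics/scene0.png")[170:285,270:450]
a=cv2.resize(a,None,fx=4,fy=4,interpolation=cv2.INTER_CUBIC)
b=cv2.resize(b,None,fx=4,fy=4,interpolation=cv2.INTER_CUBIC)
cv2.imwrite("pics/ca.png",a);cv2.imwrite("pics/cb.png",b)
E
```

```text
[0.60223929 0.40919022 0.012     ]
[0.64020421 0.10572104 0.012     ]
[0.44234519 0.09524651 0.012     ]
[0.41889609 0.38572068 0.012     ]
```

View pics/ca.png

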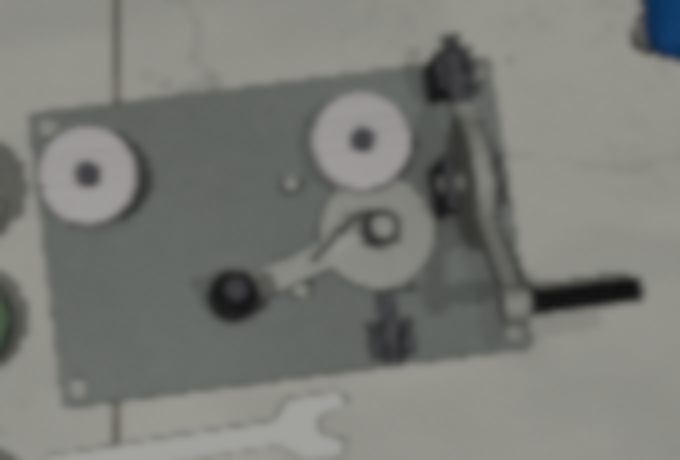

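View pics/cb.png

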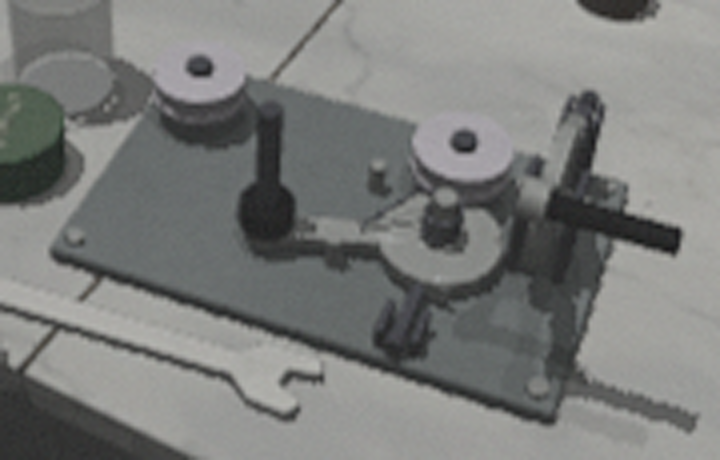

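The crops show these points:
- **Top crop:** plate corners (30,115), (490,60), (528,348), (66,405); pulley caps (88,174), (362,140); peg tip (236,290); grip from (535,298) to (640,289).
- **Scene crop:** pulley caps (200,65), (464,140); peg tip (269,108); grip from (555,204) to (680,240).

Run:
```python
from h import *
T=camera_model("top");S=camera_model("scene")
a=lambda u,v:(265+(u-1.5)/4,140+(v-1.5)/4)
b=lambda u,v:(270+(u-1.5)/4,170+(v-1.5)/4)
C=[onz(T,a(*p),.012)[:2] for p in[(30,115),(490,60),(528,348),(66,405)]]
L=np.array([(.095,.15),(.095,-.15),(-.095,-.15),(-.095,.15)])
C=np.array(C);c=C.mean(0);z=sum((complex(*(w-c))*complex(*l).conjugate()) for w,l in zip(C,L))
yaw=np.angle(z);print("plate c",c,"yaw",np.degrees(yaw),"scale",abs(z)/np.sum(L**2))
R=np.array([[np.cos(yaw),-np.sin(yaw),0],[np.sin(yaw),np.cos(yaw),0],[0,0,1]]);o=np.r_[c,0]
for n,p,q in[("pullL",(88,174),(200,65)),("pullR",(362,140),(464,140)),("peg",(236,290),(269,108)),("gripin",(535,298),(555,204)),("gripout",(640,289),(680,240))]:
    x,e=tri([ray(T,a(*p)),ray(S,b(*q))]);print(n,x,"res",e,"rig",R.T@(x-o))
for t in(0,.25,.5):
    th=.85-t; 
    X=[o+R@np.array([.01-.105*np.sin(th),y,.064+.105*np.cos(th)]) for y in(-.134,-.157,-.186)]
    print(t,X[1],((proj(T,X)-[265,140])*4).round(),((proj(S,X)-[270,170])*4).round())
print("peg pred",((proj(T,o+R@[-.04,.036,.116])-[265,140])*4),((proj(S,o+R@[-.04,.036,.116])-[270,170])*4))
```

```text
plate c [0.52621449 0.25277882] yaw 6.685284318536989 scale 0.9841049402509721
pullL [0.55776335 0.37135248 0.05157292] res [np.float64(0.0003486291417526245), np.float64(0.0003486291417524524)] rig [0.04513817 0.11409464 0.05157292]
pullR [0.57826106 0.20305054 0.05148702] res [np.float64(0.0006917993740912285), np.float64(0.0006917993740912914)] rig [ 0.04590353 -0.05544919  0.05148702]
peg [0.48264496 0.2831646  0.11396975] res [np.float64(0.0005724650286227415), np.float64(0.0005724650286227433)] rig [-0.03973591  0.03525134  0.11396975]
gripin [0.47579775 0.11875869 0.13139195] res [np.float64(0.0005217898367827413), np.float64(0.0005217898367828426)] rig [-0.06567598 -0.12723958  0.13139195]
gripout [0.48098581 0.0594186  0.13293148] res [np.float64(0.000855312330401989), np.float64(0.0008553123304019446)] rig [-0.06743131 -0.18678016  0.13293148]
0 [0.47607568 0.0888271  0.13329823] [[546. 301.]
 [587. 296.]
 [639. 290.]] [[567. 208.]
 [614. 222.]
 [675. 240.]]
0.25 [0.49553942 0.0911085  0.15066024] [[549. 264.]
 [591. 258.]
 [643. 252.]] [[583. 157.]
 [630. 170.]
 [690. 187.]]
0.5 [0.51866429 0.09381903 0.16263413] [[548. 219.]
 [590. 214.]
 [644. 207.]] [[598. 109.]
 [644. 122.]
 [704. 138.]]
peg pred [[234.2227952 288.386051 ]] [[265.07036076 103.66128328]]
```

The rig pose fits: peg, grip and heights agree to about 2 mm, and the lever is at 0. Now I'll plan the approach for the lever.

```bash
cat >> h.py <<'E'
from scipy.spatial.transform import Rotation as Ro
yaw=np.radians(6.7);RR=Ro.from_euler("z",6.7,degrees=True).as_matrix();O=np.array([.526,.2528,0])
def rel(targets,yawd=186.7):
    "rig-frame fingertip targets -> rows in tool axes"
    s=state();R0=Ro.from_euler("xyz",s["tcp_rot"],degrees=True)
    out=[]
    for t in targets:
        w=O+RR@np.array(t)+[0,0,.173];out.append(R0.inv().apply(w-s["tool_pos"]).round(4).tolist())
    tw=(R0.inv()*Ro.from_euler("xyz",[180,0,yawd],degrees=True)).as_rotvec().round(3)
    print(out,tw.tolist());return out
def rig(): 
    s=state();print("tip rig",(RR.T@(s["tool_pos"]-[0,0,.173]-O)).round(4),s["tcp_rot"].round(2),s["wrist_force"].round(2),s["opening"],s["time_s"])
E
python3 - <<'E'
from h import *
rel([(-.117,-.162,.225),(-.117,-.162,.12)]);rig()
E
```

```text
[[-0.3513, -0.3919, 0.0063], [-0.3513, -0.3917, 0.1113]] [-0.002, -0.001, -0.57]
tip rig [-0.2014  0.3575  0.2307] [-1.7990e+02 -2.0000e-02  1.5405e+02] [ 0.41 -0.58 -0.18] 1.0037132700709384 0.1
```

Careful with the scale: shifts go in shares of 0.75 m and turns go in shares of 360 degrees. That gives: -0.392 m / 0.75 = -0.5227, -0.351 m / 0.75 = -0.468, -0.57 rad / 6.2832 = -0.0907.

>>> {"op": "step_arm", "data": {
  "linear": [
    [-0.468,-0.5227,0.008],
    [-0.468,-0.5227,0.008],
    [-0.468,-0.5227,0.008],
    [-0.468,-0.5227,0.008],
    [-0.468,-0.5227,0.008],
    [-0.468,-0.5227,0.008],
    [-0.468,-0.5227,0.008],
    [-0.468,-0.5227,0.008],
    [-0.468,-0.5227,0.008],
    [-0.468,-0.5227,0.008],
    [-0.468,-0.5227,0.008],
    [-0.468,-0.5227,0.008],
    [-0.468,-0.5227,0.008],
    [-0.468,-0.5227,0.008],
    [-0.468,-0.5227,0.008],
    [-0.468,-0.5227,0.008],
    [-0.468,-0.5227,0.008]
  ],
  "twist": [
    [0,0,-0.0907],
    [0,0,-0.0907],
    [0,0,-0.0907],
    [0,0,-0.0907],
    [0,0,-0.0907],
    [0,0,-0.0907],
    [0,0,-0.0907],
    [0,0,-0.0907],
    [0,0,-0.0907],
    [0,0,-0.0907],
    [0,0,-0.0907],
    [0,0,-0.0907],
    [0,0,-0.0907],
    [0,0,-0.0907],
    [0,0,-0.0907],
    [0,0,-0.0907],
    [0,0,-0.0907]
  ],
  "grip": [-1,-1,-1,-1,-1,-1,-1,-1,-1,-1,-1,-1,-1,-1,-1,-1,-1],
  "newtons": 60
}}

```text
time_s: 1.8
tool_pos: [0.4284, 0.0791, 0.3987]
tcp_rot: [180.0, -0.0, -173.2]
wrist_force: [-0.0, 0.4, -0.2]
opening: -0.002
gripper_force: 0.0
```

Run:
```python
from h import *
rig();rel([(-.117,-.162,.12)])
cv2.imwrite("pics/w1.png",camera("wrist")[:,:,::-1])
```

```text
tip rig [-0.1172 -0.1611  0.2257] [ 180.     -0.   -173.21] [-0.03  0.37 -0.21] -0.001800640145044731 1.8
[[-0.0002, -0.0009, 0.1057]] [0.0, -0.0, 0.002]
```

View pics/w1.png

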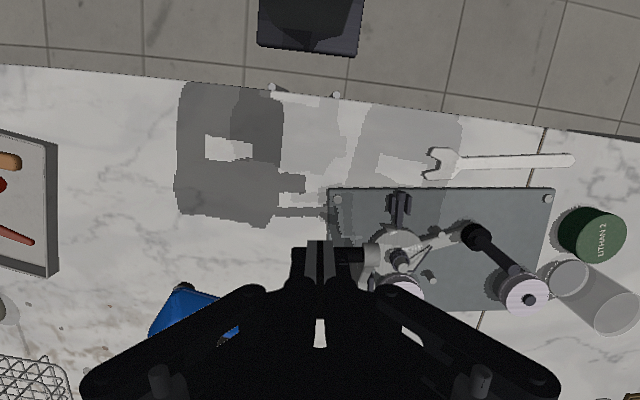

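The wrist view shows the closed fingertips at (320,270), in front of and beside the grip stub at (350,255). I'll descend in front of the pin and follow the arc to about 0.7 rad.

Converted, 0.105 m / 0.75 = 0.14, 0.087 m / 0.75 = 0.116.

>>> {"op": "step_arm", "data": {
  "linear": [
    [0,-0.0013,0.0667],
    [0,-0.0013,0.12],
    [0,-0.0013,0.14],
    [-0.016,-0.0013,0.14],
    [-0.0293,-0.0013,0.14],
    [-0.04,-0.0013,0.14],
    [-0.0493,-0.0013,0.1307],
    [-0.0587,-0.0013,0.1227],
    [-0.0667,-0.0013,0.116],
    [-0.0773,-0.0013,0.1093],
    [-0.088,-0.0013,0.104],
    [-0.0973,-0.0013,0.1],
    [-0.1093,-0.0013,0.096],
    [-0.12,-0.0013,0.0933],
    [-0.12,-0.0013,0.0933]
  ],
  "twist": [
    [0,0,0],
    [0,0,0],
    [0,0,0],
    [0,0,0],
    [0,0,0],
    [0,0,0],
    [0,0,0],
    [0,0,0],
    [0,0,0],
    [0,0,0],
    [0,0,0],
    [0,0,0],
    [0,0,0],
    [0,0,0],
    [0,0,0]
  ],
  "grip": [-1,-1,-1,-1,-1,-1,-1,-1,-1,-1,-1,-1,-1,-1,-1]
}}

```text
time_s: 3.35
tool_pos: [0.5184, 0.0881, 0.3304]
tcp_rot: [-180.0, -0.1, -173.3]
wrist_force: [-6.0, -0.4, 4.4]
opening: -0.001
gripper_force: 3.1
```

Run:
```python
from h import *
rig()
a=camera("scene")[140:265,330:490,::-1];b=camera("top")[140:255,290:440,::-1]
cv2.imwrite("pics/s2.png",np.hstack([cv2.resize(a,(480,375)),cv2.resize(b,(320,375))]))
```

```text
tip rig [-0.0268 -0.1627  0.1574] [-1.7999e+02 -1.2000e-01 -1.7325e+02] [-5.98 -0.42  4.43] -0.001140428734189578 3.35
```

View pics/s2.png

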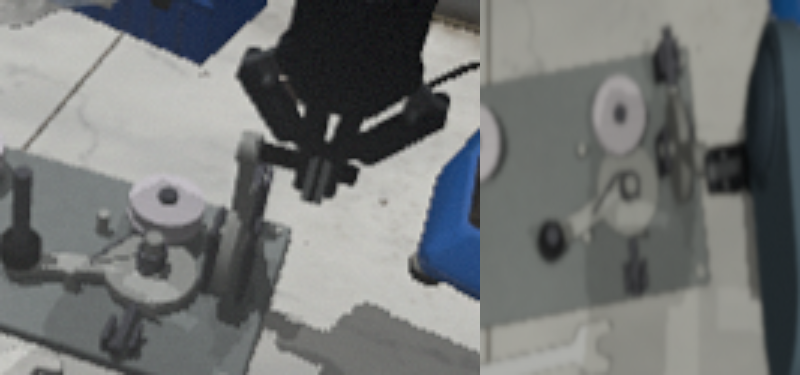

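The picture shows the lever nearly upright, with its boss at (248,145), and the fingers in front of the pin. The 6 N push is as expected. I'll go on to the stop.

Converted, -0.024 m / 0.75 = -0.032, -0.021 m / 0.75 = -0.028.

>>> {"op": "step_arm", "data": {
  "linear": [
    [-0.008,0,-0.0013],
    [-0.016,0,-0.0013],
    [-0.0227,0,-0.0013],
    [-0.028,0,-0.0013],
    [-0.032,0,-0.0013],
    [-0.032,0,-0.0013]
  ],
  "twist": [
    [0,0,0],
    [0,0,0],
    [0,0,0],
    [0,0,0],
    [0,0,0],
    [0,0,0]
  ],
  "grip": [-1,-1,-1,-1,-1,-1]
}}

```text
time_s: 4.05
tool_pos: [0.5407, 0.0908, 0.3307]
tcp_rot: [-180.0, -0.6, -173.2]
wrist_force: [-21.8, -2.8, 17.3]
opening: 0.004
gripper_force: 11.1
```

Run:
```python
from h import *
rig()
```

```text
tip rig [-0.0043 -0.1627  0.1577] [-179.97   -0.63 -173.23] [-21.81  -2.84  17.33] 0.0036457781992723522 4.05
```

The force has jumped to 22 N, so it is on the stop. I'll back off forward, then rise.

Converted, -0.07 m / 0.75 = -0.0933, 0.06 m / 0.75 = 0.08.

>>> {"op": "step_arm", "data": {
  "linear": [
    [0.008,0,0],
    [0.016,0,0],
    [0.04,0,0],
    [0.08,0,0],
    [0.08,0,-0.04],
    [0.08,0,-0.0933],
    [0.08,0,-0.0933],
    [0.08,0,-0.0933]
  ],
  "twist": [
    [0,0,0],
    [0,0,0],
    [0,0,0],
    [0,0,0],
    [0,0,0],
    [0,0,0],
    [0,0,0],
    [0,0,0]
  ],
  "grip": [-1,-1,-1,-1,-1,-1,-1,-1]
}}

```text
time_s: 4.85
tool_pos: [0.4827, 0.0838, 0.4012]
tcp_rot: [-180.0, 0.3, -173.3]
wrist_force: [-0.4, 0.2, -0.1]
opening: 0.001
gripper_force: 0.0
```

Run:
```python
from h import *
rig();rel([(-.105,.036,.225),(-.105,.036,.078)])
a=camera("scene")[140:265,330:490,::-1];b=camera("top")[140:255,290:440,::-1]
cv2.imwrite("pics/s3.png",np.hstack([cv2.resize(a,(480,375)),cv2.resize(b,(320,375))]))
T=camera_model("scene")
for t in(.5,.75,.84):
    th=.85-t;print(t,((proj(T,O+RR@np.array([.01-.105*np.sin(th),-.186,.064+.105*np.cos(th)]))-[330,140])*3).round())
```

```text
tip rig [-0.0627 -0.1628  0.2282] [-179.96    0.26 -173.29] [-0.45  0.23 -0.13] 0.0010399738109476613 4.85
[[0.0423, 0.1988, 0.0029], [0.0429, 0.1989, 0.1499]] [-0.001, 0.004, 0.0]
0.5 [[348. 194.]]
0.75 [[357. 163.]]
0.84 [[360. 154.]]
```

View pics/s3.png

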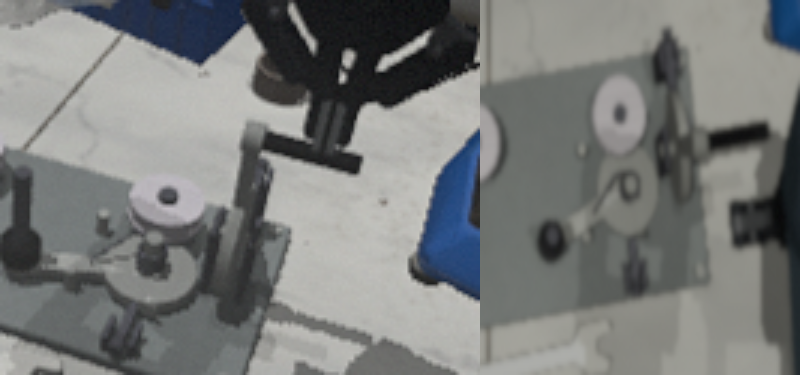

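The grip end at (360,162) matches the 0.75 prediction (357,163), so the lever stands in its last notch, let go. Next is the approach in front of the peg.

Converted, 0.199 m / 0.75 = 0.2653, 0.15 m / 0.75 = 0.2.

>>> {"op": "step_arm", "data": {
  "linear": [
    [0.056,0.2653,0.004],
    [0.056,0.2653,0.004],
    [0.056,0.2653,0.004],
    [0.056,0.2653,0.004],
    [0.056,0.2653,0.004],
    [0.056,0.2653,0.004],
    [0.056,0.2653,0.0667],
    [0.056,0.2653,0.12],
    [0.056,0.2653,0.16],
    [0.056,0.2653,0.1933],
    [0.056,0.2653,0.2],
    [0.056,0.2653,0.2]
  ],
  "twist": [
    [0,0,0],
    [0,0,0],
    [0,0,0],
    [0,0,0],
    [0,0,0],
    [0,0,0],
    [0,0,0],
    [0,0,0],
    [0,0,0],
    [0,0,0],
    [0,0,0],
    [0,0,0]
  ],
  "grip": [-1,-1,-1,-1,-1,-1,-1,-1,-1,-1,-1,-1]
}}

```text
time_s: 6.15
tool_pos: [0.4175, 0.2754, 0.2488]
tcp_rot: [-180.0, -0.1, -173.4]
wrist_force: [0.3, -0.1, -0.4]
opening: -0.001
gripper_force: 0.0
```

Run:
```python
from h import *
rig()
p=np.array([-.01,-.06]);v0=np.array([-.03,.096])
T=[]
for t in np.arange(0,.71,.1):
    q=p+np.array([[np.cos(t),np.sin(t)],[-np.sin(t),np.cos(t)]])@v0
    T.append((q[0]-.018,q[1],.078))
print(np.round(T,4).tolist());rel(T)
```

```text
tip rig [-0.1051  0.0352  0.0758] [-1.7996e+02 -1.3000e-01 -1.7339e+02] [ 0.3  -0.09 -0.4 ] -0.0013268515062918366 6.15
[[-0.058, 0.036, 0.078], [-0.0483, 0.0385, 0.078], [-0.0383, 0.04, 0.078], [-0.0283, 0.0406, 0.078], [-0.0182, 0.0401, 0.078], [-0.0083, 0.0386, 0.078], [0.0014, 0.0362, 0.078], [0.0109, 0.0328, 0.078]]
[[-0.0471, 0.0009, -0.0023], [-0.0568, 0.0035, -0.0023], [-0.0668, 0.005, -0.0023], [-0.0768, 0.0055, -0.0024], [-0.0869, 0.0051, -0.0024], [-0.0968, 0.0036, -0.0024], [-0.1066, 0.0012, -0.0024], [-0.116, -0.0022, -0.0025]] [-0.001, -0.002, -0.002]
```

Converted, -0.112 m / 0.75 = -0.1493, 0.005 m / 0.75 = 0.0067.

>>> {"op": "step_arm", "data": {
  "linear": [
    [-0.0333,0.0013,-0.0027],
    [-0.0507,0.0013,-0.0027],
    [-0.0627,0.0013,-0.0027],
    [-0.076,0.004,-0.0027],
    [-0.0893,0.0067,-0.0027],
    [-0.1027,0.0067,-0.0027],
    [-0.116,0.0067,-0.0027],
    [-0.1293,0.0053,-0.0027],
    [-0.1427,0.0013,-0.0027],
    [-0.1493,0,-0.0027],
    [-0.1493,0,-0.0027]
  ],
  "twist": [
    [0,0,0],
    [0,0,0],
    [0,0,0],
    [0,0,0],
    [0,0,0],
    [0,0,0],
    [0,0,0],
    [0,0,0],
    [0,0,0],
    [0,0,0],
    [0,0,0]
  ],
  "grip": [-1,-1,-1,-1,-1,-1,-1,-1,-1,-1,-1]
}}

```text
time_s: 7.25
tool_pos: [0.527, 0.2905, 0.2509]
tcp_rot: [179.9, -0.4, -173.3]
wrist_force: [-10.7, 5.0, 3.8]
opening: 0.003
gripper_force: 4.7
```

Run:
```python
from h import *
rig()
```

```text
tip rig [0.0054 0.0373 0.0779] [ 179.88   -0.42 -173.29] [-10.75   4.96   3.78] 0.0028320374179097484 7.25
```

Converted, -0.01 m / 0.75 = -0.0133, -0.003 m / 0.75 = -0.004.

>>> {"op": "step_arm", "data": {
  "linear": [
    [-0.004,-0.0013,0],
    [-0.008,-0.0027,0],
    [-0.0107,-0.004,0],
    [-0.0133,-0.004,0],
    [-0.0133,-0.004,0],
    [-0.0133,-0.004,0]
  ],
  "twist": [
    [0,0,0],
    [0,0,0],
    [0,0,0],
    [0,0,0],
    [0,0,0],
    [0,0,0]
  ],
  "grip": [-1,-1,-1,-1,-1,-1]
}}

```text
time_s: 7.85
tool_pos: [0.5358, 0.2889, 0.2507]
tcp_rot: [179.9, -0.7, -173.2]
wrist_force: [-16.9, 3.2, 6.5]
opening: -0.0
gripper_force: 7.9
```

Run:
```python
from h import *
rig()
a=camera("scene")[130:265,290:480,::-1]
cv2.imwrite("pics/s4.png",cv2.resize(a,(760,540)))
T=camera_model("scene")
for t in(.5,.6,.7):
    v=np.array([[np.cos(t),np.sin(t)],[-np.sin(t),np.cos(t)]])@[-.03,.096]
    print(t,((proj(T,[O+RR@np.array([v[0]-.01,v[1]-.06,z]) for z in(.116,.046)])-[290,130])*4).round())
print(((proj(T,O+RR@np.array([0,-.186,.1685]))-[290,130])*4).round())
```

```text
tip rig [0.014  0.0347 0.0777] [ 179.9    -0.69 -173.25] [-16.88   3.16   6.53] -0.0003134141737403907 7.85
0.5 [[214. 209.]
 [209. 300.]]
0.6 [[224. 200.]
 [219. 291.]]
0.7 [[236. 192.]
 [230. 282.]]
[[636. 257.]]
```

View pics/s4.png

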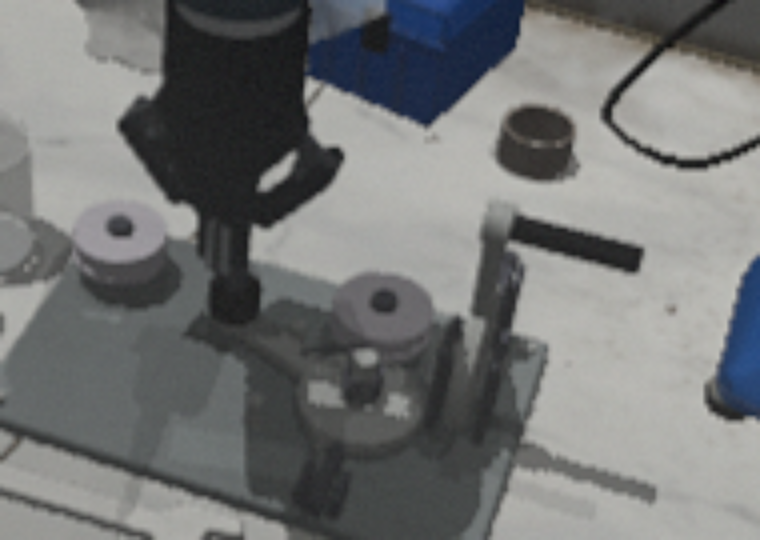

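The roller top at (234,283) matches the 0.70 prediction (230,282). The lever grip end at (640,257) is still in its last notch. One more 3 mm nudge should confirm the stop.

>>> {"op": "step_arm", "data": {
  "linear": [
    [-0.004,0,0],
    [-0.004,0,0],
    [-0.004,0,0],
    [-0.004,0,0]
  ],
  "twist": [
    [0,0,0],
    [0,0,0],
    [0,0,0],
    [0,0,0]
  ],
  "grip": [-1,-1,-1,-1]
}}

```text
time_s: 8.3
tool_pos: [0.5373, 0.2892, 0.2505]
tcp_rot: [180.0, -1.1, -173.2]
wrist_force: [-27.8, 1.5, 14.9]
opening: -0.002
gripper_force: 13.5
```

Run:
```python
from h import *
rig()
```

```text
tip rig [0.0154 0.0349 0.0775] [ 179.96   -1.11 -173.23] [-27.84   1.53  14.94] -0.0017511371685670135 8.3
```

The force rose 11 N for 1.4 mm of travel, so the arm is firmly on its stop. I'm handing in.

```bash
python3 -c "
from plant import *
print(close_job())"
```

```text
the job is handed in; nothing more can be done
None
```

The job is handed in: the brake lever stands by itself in its last notch, and the fingers hold the tensioner arm against its stop with about 28 N; the arm never went near the tin, beaker or wrench, and the judge returned no verdict.

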